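Take the push-and-turn safety cap off the solvent tin

ROBOT

A 7-joint arm with a two-finger parallel gripper is mounted at the origin on the work surface. World frame = base frame: x ahead of the robot, y to its left, z up, the work surface at z = 0. Lengths are in m, angles in degrees, forces in N, time in s.
With the tool pointing down it reaches from about 0.35 to 0.9 m from the base axis. Payload 8.1 kg.
Tool frame: the origin (TCP) lies midway between the tips of the shut fingers; the grasp point (between the pads) lies 19 mm behind it; z points along the fingers, y is the direction in which the jaws open and shut (so a half turn about z gives the same grasp; the last joint's range is limited). The gripper opens to 85 mm and grips with 20 to 120 N. Pads are 22 mm wide; open, the fingers measure 114 mm over their backs; the gripper's body (76 mm by 85 mm) begins 54 mm behind the grasp point. The pads swing forward as they close: fully open they stand 13 mm farther back than shut.
Start: joints at [-82.483, 24.895, 1.432, 90.138, -0.665, 64.973, -4.303], TCP at [0.145, 0.608, 0.231] pointing down, gripper open.
Joint ranges: [-149.89, 149.89], [-25.12, 119.58], [-72.63, 75.52], [4.76, 147.25], [-75.54, 255.54], [6.69, 114.76], [-157.13, 157.13]. Speed limits (degrees/s): [127.2, 127.2, 172.46, 172.46, 180, 180, 180].

INTERFACE

Orientations are given as a 3x3 rotation matrix whose columns are the frame's x, y, z axes.
In Python, from cell import sense, vision, ctrl gives the robot as it stands.
- The arm moves only by the shell command python3 -m handwheel 'ROWS' [OPENING] [FORCE]. ROWS is text: rows parted by semicolons, each of 4 numbers parted by spaces: the shift along the tool's x, y, z each as a share of 4 cm, from -1 to 1, then the turn about the tool's z as a share of 4 degrees, from -1 to 1. A call has 1 to 8 rows; each row shifts and turns the commanded pose from where the row before left it, along the tool's axes as they then stand; what a row does not reach is not made up. A row lasts 1/10 s, in which the tool goes at most 50 mm and 8.59 degrees, less where a joint would pass 70% of its speed; a pose out of reach is approached as far as the arm can. A call with a number of a shift or a turn outside -1 to 1 is refused whole. A call with a gripper value outside its range is refused whole. OPENING is the opening, from 0 (shut) to 1 (fully open), set as the call begins (- or left out, the last holds). The fingers move at their own pace and stop on an object; FORCE is the grip in N (left out, the last holds). Time passes only in rows, so rows that do not move let the fingers close. It gives the time, the measured TCP pose, the force and the opening at its end, in the units of the state.
- sense(): the state, without advancing time (a new reading comes with each control period).
- vision.get_image(name): name is "side" or "top"; returns a dict with "img" (420x560x3 uint8, blue, green, red), "fx", "fy", "cx", "cy" (pixels), "k1" (the pictures are not rectified: a ray, as slopes to the right and down, at radius r is drawn at 1 + k1 r^2 times it, then the intrinsics apply), "cam_to_world" (4x4, takes a point from camera to world coordinates). Camera axes: x right, y down, z forward; pixel columns grow to the right and rows downward; lengths in m; the calibration is good to about 2 mm. A picture is of the moment at which its call begins. There is no depth.
- ctrl.close_job(): hands the job in, once; it reports no verdict.
The state is a dict: "time": time; "joints": joint angles; "qd": joint speeds; "joint_torque": joint torques, N m; "tool_pos": TCP position; "tool_rot": TCP orientation; "force": force on the tool from outside, world axes, zero at the start; "ft_torque": the same for the moment, N m; "width": opening from 0.0 (shut) to 1.0 (fully open).
Only numpy, scipy, OpenCV 4.12 (cv2) and the standard library are available. Lean on these libraries where they do the work, as an engineer would, in place of code of your own. Each camera call takes 0.05 s, during which the arm holds its last target.

TASK

Open the oblong tin of glue thinner that stands in the plywood bench caddy: push its safety cap down against the spring, keep it pushed down while you twist it anticlockwise (seen from above) about a sixth of a turn until it is free, and lift it straight off, leaving the tin sitting down in its well. Finish while holding the cap in the gripper, level and right side up, at least 5 cm above the rim of the open mouth and centred over it, so that drips fall back in: do not put it down or let it go. Leave the round glue tin, the buckle, the thread cone and the brush where they are.

Things in the scene. Friction and masses are not known exactly. Their poses are not given: they have to be found in the camera images.
- caddy: Plywood caddy screwed to the bench (fixed; place and yaw vary): base board 124 x 222 mm (x, y), 12 mm thick; two open wells centred 42 mm either side of the middle along y, each 104 (x) by 74 mm (y) inside, walls 10 mm thick, top 52 mm above the bench. Origin: centre of the board's underside, on the bench. One well holds the thinner tin, the other the glue tin; which is which varies.
- can: Oblong thinner tin, bare metal with a paper band: 100 mm (x) by 70 mm (y), flat top 150 mm above its underside, 0.4 to 0.85 kg, loose in its well with 2 mm of play each side, so that the well keeps it from turning. Origin: centre of its underside; z up. A black neck stands in the middle of the top.
- can_mouth (a point): Centre of the rim of the thinner tin's neck (under the cap while that is on), on the tin's axis, 179 mm above the tin's underside. The neck is 25 mm in diameter, with three lugs that stick out 5.5 mm, 169 to 173 mm above the tin's underside, under which the cap's catches lock.
- cap: White plastic push-and-turn safety cap: round, ribbed side, 46 mm in diameter, 28 mm high, about 35 to 50 g. Origin: centre of its open underside; z up through its closed top. Locked (at the start) its underside is 165 mm above the tin's underside, 15 mm above the tin's flat top, and its x axis lies along the tin's. Take it by its side from above. It looks alike every third of a turn.
- cap_top (a point): Centre of the cap's flat top, 28 mm above the cap's origin. Push down more than 4.5 mm (6 mm is sure) and keep it so; then the cap turns anticlockwise seen from above (positive about z): free to lift once turned 45 degrees, best 61 (1.06 rad), hard stop at about 80. Not pushed down it neither turns nor lifts, and pulling it lifts the tin. No thread: it does not rise as it turns.
- liner (a joint): Spring liner inside the cap, which rests on the neck's rim: how far the cap is pushed down, in m: 0 locked, more than 0.0045 frees the catches, 0.0075 is the hard stop; about -0.002 when the cap is off. It pushes back with about 8 N at 0, 14 N at 0.0075.
- glue_tin: Bystander, loose: round steel tin with lever lid, 66 mm in diameter, 97 mm high, standing in the caddy's other well. Origin: centre of its underside.
- buckle: Bystander, loose: square white plastic belt buckle, 62 x 62 mm, 6 mm thick, lying flat on the bench on the robot's side of the caddy. Origin: centre of its underside.
- thread_cone: Bystander, loose: cone of cream thread on a grey core, 62 mm across the foot, 105 mm high, standing on the bench on the caddy's far side. Origin: centre of its underside.
- brush: Bystander, loose: flat glue brush with a wooden handle, 200 mm long, 42 mm wide, 20 mm high, lying beside the end of the caddy, roughly along the caddy's x. Origin: near the middle of its length, on the bench.

How it is judged (in metres and radians):
On the way, in this order (a step that is already met when the one before it is completed fails the run):
1. the cap is pushed down against its spring by the gripper, the tin standing in its well (z of cap in the frame of can below 0.161 m and contact force between the fingers and cap above 1 N and angle between the x axis of cap and the x axis of can, either way round below 0.35 rad), for 0.1 s.
2. the cap is turned past its catches while still down on the neck (z of cap in the frame of can below 0.169 m and horizontal distance between cap and can_mouth below 0.006 m and angle between the x axis of cap and the x axis of can, either way round above 0.6 rad), for 0.05 s.
At the end, for the whole second after the job is handed in: The cap is held still by the fingers, upright within 17 degrees, its underside at least 45 mm above the rim of the tin's mouth and its centre within 30 mm of the mouth's axis, touching the tin no more; the tin stands fully down in its well (within 4 mm) and upright (z of cap in the frame of can above 0.224 m and horizontal distance between cap and can_mouth below 0.03 m and angle between cap's own z axis and vertical below 0.3 rad and contact force between the fingers and cap above 1 N and contact force between cap and can below 0.05 N and linear speed of cap below 0.03 m/s and z of can in the frame of caddy below 0.016 m and angle between can's own z axis and vertical below 0.06 rad and linear speed of can below 0.02 m/s); the arm keeps its last pose, push and grip.
It fails at once if the thinner tin is pulled up out of its well or tipped (z of can in the frame of caddy above 0.03 m or angle between can's own z axis and vertical above 0.2 rad).
It fails at once if the glue tin is disturbed (distance of glue_tin from where it was at the start of the episode above 0.03 m or angle between glue_tin's own z axis and vertical above 0.3 rad).
It fails at once if the buckle is disturbed (distance of buckle from where it was at the start of the episode above 0.02 m).
It fails at once if the thread cone is disturbed (distance of thread_cone from where it was at the start of the episode above 0.02 m or angle between thread_cone's own z axis and vertical above 0.3 rad).
It fails at once if the brush is disturbed (distance of brush from where it was at the start of the episode above 0.02 m).
It also fails if it takes over 35 s, if anything falls off the work surface, if the arm or the gripper's body presses on something with over 40 N, if the wrist force passes 120 N, or if a joint passes its speed limit or range.

## Working session

There is one attempt and no reset: what is moved stays moved. The work goes in short steps, Python scripts to look and compute and a shell command to move; the robot and the scene stay as the last step left them, time stands still between calls to the robot, and variables do not carry over. Pictures are saved under pics/ and viewed, and the job is handed in when it is done.

```bash
ls; mkdir -p pics; python3 - <<'E'
from cell import sense, vision, ctrl
import cv2,numpy as np
s=sense();print({k:np.round(v,3).tolist() for k,v in s.items()})
for n in("side","top"):
    d=vision.get_image(n);cv2.imwrite(f"pics/{n}0.png",d["img"]);print(n,d["fx"],d["fy"],d["cx"],d["cy"],d["k1"],np.round(d["cam_to_world"],4).tolist())
E
```

```text
pics
{'time': 0.0, 'joints': [-82.484, 24.937, 1.43, 90.192, -0.665, 64.972, -4.302], 'qd': [-0.09, 0.017, 0.008, -0.007, -0.012, 0.016, -0.052], 'joint_torque': [-0.0, -67.047, 1.025, -31.62, 0.016, 0.013, 0.0], 'tool_pos': [0.145, 0.607, 0.231], 'tool_rot': [[-0.973, 0.232, -0.0], [0.232, 0.973, -0.002], [-0.0, -0.002, -1.0]], 'force': [-0.019, -0.087, -0.293], 'ft_torque': [-0.028, -0.078, 0.008], 'width': 1.002}
side 461.84323929356077 461.84323929356077 284.57253197300383 208.47677615168382 0.05104060050309677 [[0.9368, -0.2582, 0.236, 0.3411], [-0.3498, -0.6936, 0.6297, -0.5336], [0.0011, -0.6725, -0.7401, 0.8779], [0.0, 0.0, 0.0, 1.0]]
top 419.8155318721814 419.8155318721814 274.2736104476031 212.2984849006023 -0.10817283128928307 [[0.0278, -0.9922, 0.1213, 0.4959], [-0.9995, -0.0259, 0.0174, 0.0907], [-0.0141, -0.1217, -0.9925, 0.9639], [0.0, 0.0, 0.0, 1.0]]
```

View pics/side0.png

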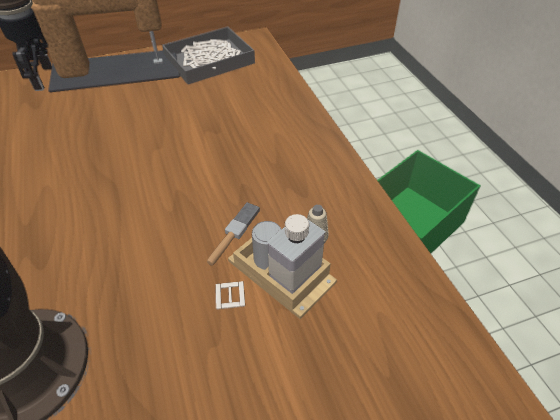

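View pics/top0.png

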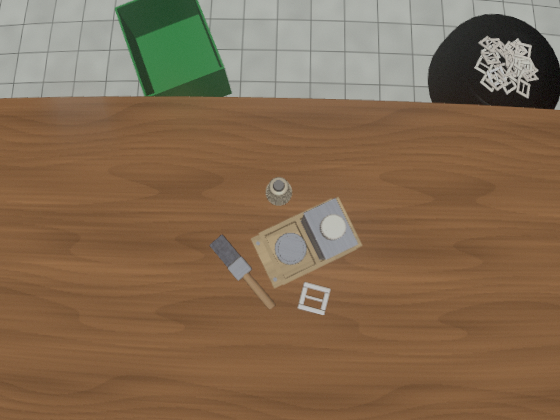

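The side view shows the cap top near (297,222). In the top view it is near (333,228), with the thinner tin on the right, the glue tin on the left, the thread cone at (279,190), the brush at (240,270) and the buckle at (314,298). I'll zoom in on both to refine these positions.

```bash
python3 - <<'E'
import cv2,numpy as np
a=cv2.imread("pics/side0.png")[200:320,220:340];b=cv2.imread("pics/top0.png")[180:300,240:370]
a=cv2.resize(a,(600,600)[:2] and (390,390),interpolation=cv2.INTER_CUBIC);b=cv2.resize(b,None,fx=3,fy=3,interpolation=cv2.INTER_CUBIC)
c=np.zeros((390,400+390,3),np.uint8);c[:390,:390]=a;c[:360,400:790]=b
cv2.imwrite("pics/zoom0.png",c)
E
cat > h.py <<'E'
import numpy as np,cv2
def K(d): return np.array([[d["fx"],0,d["cx"]],[0,d["fy"],d["cy"]],[0,0,1.]]),np.array([d["k1"],0,0,0,0.])
def ray(d,uv):
    k,D=K(d);p=cv2.undistortPoints(np.array([[uv]],float),k,D)[0,0]
    T=np.array(d["cam_to_world"]);return T[:3,3],T[:3,:3]@[p[0],p[1],1]
def at_z(d,uv,z):
    o,r=ray(d,uv);return o+r*(z-o[2])/r[2]
def proj(d,P):
    T=np.linalg.inv(np.array(d["cam_to_world"]));k,D=K(d)
    return cv2.projectPoints(np.atleast_2d(np.array(P,float)),cv2.Rodrigues(T[:3,:3])[0],T[:3,3],k,D)[0][:,0]
E
python3 - <<'E'
from cell import vision
import pickle
pickle.dump({n:vision.get_image(n) for n in("side","top")},open("v0.pkl","wb"))
E
```

```text
(no output)
```

View pics/zoom0.png

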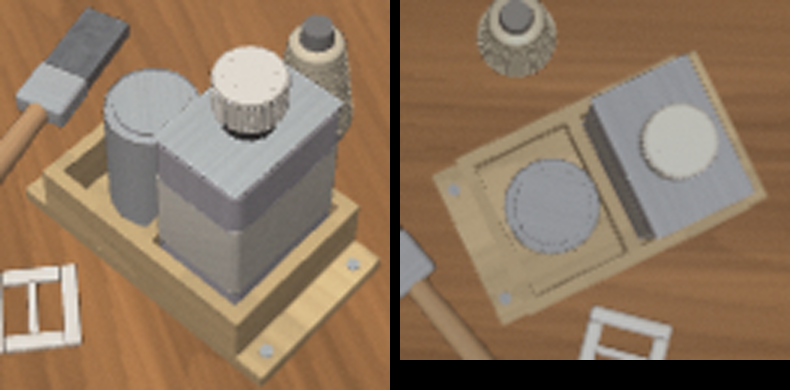

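```bash
python3 - <<'E'
import pickle,numpy as np,cv2
from h import *
V=pickle.load(open("v0.pkl","rb"));s,t=V["side"],V["top"]
# white cap in top
im=t["img"].astype(int);m=((im.min(2)>150)&(im.max(2)-im.min(2)<40)).astype(np.uint8)
m[:200]=0;m[260:]=0;m[:,:310]=0;m[:,360:]=0
n,l,st,c=cv2.connectedComponentsWithStats(m);i=1+st[1:,4].argmax();print(st[i],c[i])
p=at_z(t,c[i],.205);print("top",p)
for r in (.023,):
  q=proj(t,[p,p+[r,0,0],p+[0,r,0]]);print(q)
print("side pt",at_z(s,(296.9,223.4),.205)); print("proj top est in side",proj(s,p))
o1,d1=ray(t,c[i]);o2,d2=ray(s,(296.9,223.4))
A=np.c_[d1,-d2];x=np.linalg.lstsq(A,o2-o1,rcond=None)[0];print("tri",o1+d1*x[0],o2+d2*x[1])
C=[at_z(t,(240+(u-400)/3,180+v/3),.162) for u,v in((692,55),(757,192),(655,238),(588,100))]
C=np.array(C);print(C,C.mean(0))
for k in range(4):
  e=C[(k+1)%4]-C[k];print(np.linalg.norm(e),np.degrees(np.arctan2(e[1],e[0])))
print("glue",at_z(t,(240+152/3,180+205/3),.109))
print("cone",at_z(t,(279,187),.105),"buckle",at_z(t,(314,298),0))
E
```

```text
[321 214  27  27 504] [333.80952381 226.73214286]
top [ 0.56504514 -0.00473564  0.205     ]
[[333.80952381 226.73214286]
 [333.95016909 214.14639748]
 [321.15276531 226.40822222]]
side pt [ 0.5642982  -0.00546837  0.205     ]
proj top est in side [[297.12278399 223.02286844]]
tri [ 0.56512697 -0.00484856  0.20410212] [ 0.56461703 -0.00471388  0.2040387 ]
[[ 0.62422307 -0.01638872  0.162     ]
 [ 0.53706417 -0.0588395   0.162     ]
 [ 0.50633123  0.00583412  0.162     ]
 [ 0.59327245  0.05009204  0.162     ]] [ 0.56522273 -0.00482552  0.162     ]
0.0969471043646155 -154.03158310615504
0.07160439983052831 115.41709485094881
0.09755787123490149 26.978627200264132
0.07333233933778205 -65.03531215349294
glue [0.52748346 0.07032256 0.109     ]
cone [0.65399477 0.09739118 0.105     ] buckle [0.42040611 0.0121243  0.        ]
```

```bash
python3 -m handwheel '-0.4 -0.4 -0.2 0; -0.86 -0.78 -0.2 0; -0.86 -0.78 -0.2 0; -0.86 -0.78 -0.2 0; -0.86 -0.78 0 0; -0.86 -0.78 0 0; -0.86 -0.78 0 0; -0.86 -0.78 0 0'; python3 -c "
from cell import sense
print(sense()['joints'])"
```

```text
time: 1.0
tool_pos: [0.341, 0.3187, 0.2634]
tool_rot: [[-0.973, 0.232, 0.0], [0.232, 0.973, 0.0], [-0.0, 0.0, -1.0]]
force: [1.1, 0.4, 0.1]
width: 0.998
[-57.87319235   8.15595815   9.43407959 109.11185224  -1.50777668
  62.82362914  28.75830778]
```

```bash
python3 -m handwheel '-0.9 -0.82 0 0; -0.9 -0.82 0 0; -0.9 -0.82 0 0; -0.9 -0.82 0 0; -0.9 -0.82 0 0; -0.9 -0.82 0 0; -0.9 -0.82 0 0; -0.9 -0.82 0 0'; python3 -m handwheel '0 0 0 1; 0 0 0 1; 0 0 0 1; 0 0 0 1; 0 0 0 1; 0 0 0 1; 0 0 0 1; 0 0 0 1'; python3 -m handwheel '0 0 0 1; 0 0 0 1; 0 0 0 1; 0 0 0 1; 0 0 0 1; 0 0 0 1; 0 0 0 0'; python3 - <<'E'
from cell import sense
import numpy as np
s=sense();print(s['joints'],s['force'])
R=np.array(s['tool_rot']);print(R.T@(np.array([.565,-.0048,.174])-s['tool_pos'])/.04)
E
```

```text
time: 1.8
tool_pos: [0.5604, -0.0032, 0.2634]
tool_rot: [[-0.973, 0.231, 0.0], [0.231, 0.973, 0.0], [-0.0, 0.0, -1.0]]
force: [0.4, 0.9, 0.3]
width: 0.997
time: 2.6
tool_pos: [0.5595, -0.0015, 0.2632]
tool_rot: [[-0.7, 0.714, -0.0], [0.714, 0.7, 0.0], [0.0, -0.0, -1.0]]
force: [-0.8, -0.2, -0.6]
width: 0.999
time: 3.3
tool_pos: [0.5595, -0.0014, 0.2632]
tool_rot: [[-0.351, 0.936, -0.0], [0.936, 0.351, -0.0], [0.0, -0.0, -1.0]]
force: [0.7, 0.1, -0.9]
width: 1.001
[-32.92349973  19.12386368  37.20608811  98.96932525 -12.50649645
  66.12308764  28.40967311] [ 0.70589341  0.12232875 -0.85040385]
[-0.12744439  0.09909816  2.22887872]
```

```bash
python3 -m handwheel '-0.13 0.1 0.3 0; 0 0 0.4 0; 0 0 0.4 0; 0 0 0.4 0; 0 0 0.4 0; 0 0 0.33 0; 0 0 0 0; 0 0 0 0'; python3 - <<'E'
from cell import vision
import cv2,numpy as np
a=vision.get_image("side")["img"][160:300,210:380];b=vision.get_image("top")["img"][160:300,240:410]
c=np.hstack([a,b]);cv2.imwrite("pics/d1.png",cv2.resize(c,(800,330),interpolation=cv2.INTER_CUBIC))
E
```

```text
time: 4.1
tool_pos: [0.5653, -0.0052, 0.174]
tool_rot: [[-0.352, 0.936, -0.0], [0.936, 0.352, -0.0], [-0.0, -0.0, -1.0]]
force: [-0.1, 0.7, 0.2]
width: 0.998
```

View pics/d1.png

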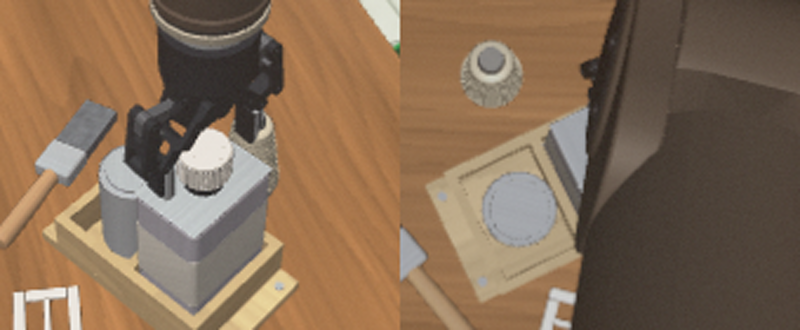

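The side view shows one finger on each side of the cap, around (165,180) and (250,130) in the zoom, with clearance. The round tin and the rest of the scene are untouched. Next I'll close the gripper.

```bash
python3 -m handwheel '0 0 0 0; 0 0 0 0; 0 0 0 0; 0 0 0 0; 0 0 0 0; 0 0 0 0' 0 80;python3 -m handwheel '0 0 0 0; 0 0 0 0'
```

```text
time: 4.8
tool_pos: [0.5662, -0.0047, 0.1748]
tool_rot: [[-0.352, 0.936, 0.002], [0.936, 0.352, 0.0], [-0.0, 0.002, -1.0]]
force: [2.4, 1.2, 4.9]
width: 0.525
time: 5.0
tool_pos: [0.5662, -0.0047, 0.1748]
tool_rot: [[-0.352, 0.936, 0.002], [0.936, 0.352, 0.0], [-0.0, 0.002, -1.0]]
force: [2.6, 1.6, 5.7]
width: 0.521
```

```bash
python3 -m handwheel '0 0 0.05 0; 0 0 0.05 0; 0 0 0.025 0; 0 0 0 0';python3 -m handwheel '0 0 0.03 0; 0 0 0.03 0; 0 0 0 0; 0 0 0 0'
```

```text
time: 5.4
tool_pos: [0.5664, -0.0046, 0.1702]
tool_rot: [[-0.352, 0.936, 0.003], [0.936, 0.352, 0.001], [-0.0, 0.003, -1.0]]
force: [0.4, 2.4, 10.5]
width: 0.518
time: 5.8
tool_pos: [0.5665, -0.0046, 0.1681]
tool_rot: [[-0.352, 0.936, 0.003], [0.936, 0.352, 0.001], [-0.0, 0.003, -1.0]]
force: [0.2, 2.7, 12.6]
width: 0.521
```

```bash
python3 -m handwheel '0 0 0.04 0; 0 0 0 0; 0 0 0 0';python3 -m handwheel '0 0 0.04 0; 0 0 0 0; 0 0 0 0'
```

```text
time: 6.1
tool_pos: [0.5665, -0.0046, 0.167]
tool_rot: [[-0.352, 0.936, 0.003], [0.936, 0.352, 0.001], [0.0, 0.003, -1.0]]
force: [-1.4, 2.4, 18.0]
width: 0.518
time: 6.4
tool_pos: [0.5668, -0.0047, 0.1667]
tool_rot: [[-0.352, 0.936, 0.004], [0.936, 0.352, 0.002], [0.0, 0.005, -1.0]]
force: [-7.2, 3.0, 32.8]
width: 0.521
```

```bash
python3 - <<'E'
from cell import vision
import cv2,numpy as np
a=vision.get_image("side")["img"][190:260,250:350]
cv2.imwrite("pics/d2.png",cv2.resize(a,(800,560),interpolation=cv2.INTER_CUBIC))
E
```

```text
(no output)
```

View pics/d2.png

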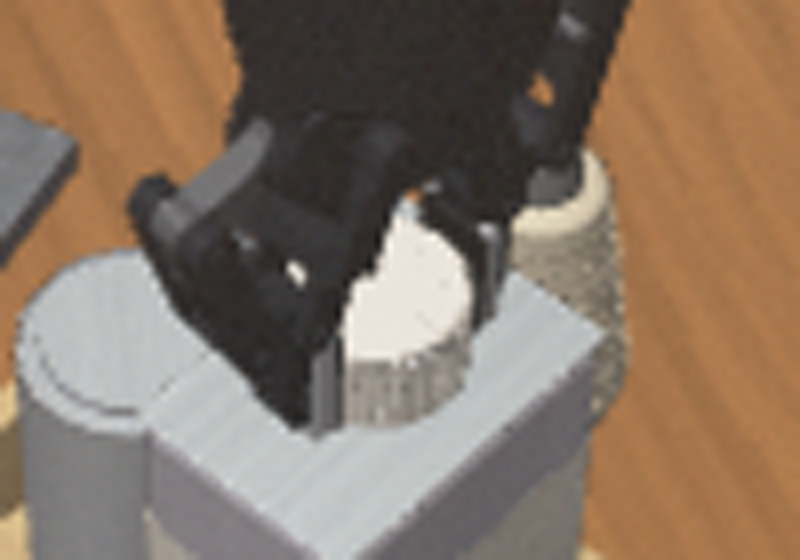

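The cap is seated low at about (410,330), held by both pads. The jump in force, from 18 to 33 N over 0.3 mm, shows the hard stop. I'll back off slightly and twist with negative tool turns.

```bash
python3 -m handwheel '0 0 -0.03 0; 0 0 0 -0.5; 0 0 0 -1; 0 0 0 -1; 0 0 0 -1' ;python3 -m handwheel '0 0 0 -1; 0 0 0 -1; 0 0 0 -1; 0 0 0 0';python3 -c "
from cell import sense
print(sense()['joints'],sense()['ft_torque'])"
```

```text
time: 6.95
tool_pos: [0.5673, -0.0048, 0.167]
tool_rot: [[-0.57, 0.821, 0.005], [0.821, 0.57, 0.001], [-0.002, 0.004, -1.0]]
force: [0.3, 0.6, 17.5]
width: 0.522
time: 7.35
tool_pos: [0.5674, -0.0047, 0.167]
tool_rot: [[-0.729, 0.685, 0.005], [0.685, 0.729, 0.001], [-0.003, 0.004, -1.0]]
force: [0.6, 2.0, 17.1]
width: 0.523
[-24.89592601  24.27409386  27.5755026  104.88482337 -13.71901077
  53.81871452  55.46820799] [ 0.30246823 -0.1030273   0.18025555]
```

```bash
python3 -m handwheel '0 0 0 -1; 0 0 0 -1; 0 0 0 -1; 0 0 0 -1; 0 0 0 -1; 0 0 0 0' ;python3 -m handwheel '0 0 0 -1; 0 0 0 -1; 0 0 0 -1; 0 0 0 -0.75; 0 0 0 0; 0 0 0 0';python3 - <<'E'
from cell import vision,sense
import cv2,numpy as np
print(sense()['joints'],sense()['ft_torque'])
a=vision.get_image("side")["img"][190:260,250:350]
cv2.imwrite("pics/d3.png",cv2.resize(a,(800,560),interpolation=cv2.INTER_CUBIC))
E
```

```text
time: 7.95
tool_pos: [0.5676, -0.0046, 0.167]
tool_rot: [[-0.919, 0.394, 0.005], [0.394, 0.919, 0.001], [-0.005, 0.003, -1.0]]
force: [0.5, 2.3, 16.8]
width: 0.527
time: 8.55
tool_pos: [0.5676, -0.0044, 0.167]
tool_rot: [[-0.989, 0.146, 0.005], [0.146, 0.989, 0.001], [-0.005, 0.002, -1.0]]
force: [1.4, 2.3, 16.9]
width: 0.525
[-18.63605922  23.39065117  18.71060937 104.36539858  -9.21144284
  53.39799569  85.73895477] [ 0.54542464 -0.18642548 -0.15887922]
```

View pics/d3.png

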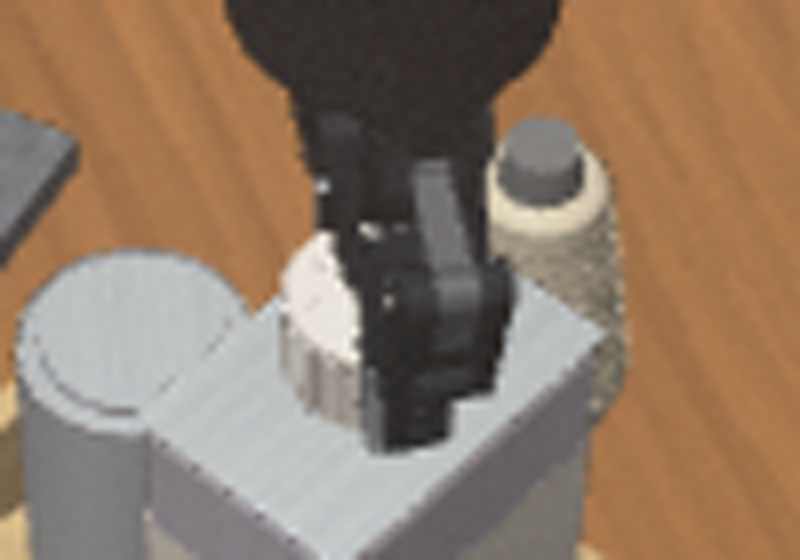

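The gripper turned 61° with little torque and the tin hasn't moved (its right corner is still at (605,330)). I'll lift slowly and watch the force for any sign that the tin is coming up too.

```bash
python3 -m handwheel '0 0 -0.08 0; 0 0 -0.08 0; 0 0 -0.08 0; 0 0 0 0' ;python3 -m handwheel '0 0 -0.08 0; 0 0 -0.05 0; 0 0 0 0; 0 0 0 0';python3 -c "
from cell import sense
print(sense()['force'],sense()['ft_torque'])"
```

```text
time: 9.0
tool_pos: [0.567, -0.0046, 0.1758]
tool_rot: [[-0.989, 0.146, 0.004], [0.146, 0.989, 0.001], [-0.004, 0.001, -1.0]]
force: [2.6, 1.7, 8.5]
width: 0.525
time: 9.4
tool_pos: [0.5651, -0.0048, 0.1793]
tool_rot: [[-0.989, 0.146, -0.0], [0.146, 0.989, 0.0], [0.0, 0.0, -1.0]]
force: [0.9, 2.1, 0.5]
width: 0.52
[0.87477914 2.08838465 0.47403686] [ 0.35525996 -0.24543122 -0.01257323]
```

```bash
python3 -m handwheel '0 0 -0.1 0; 0 0 -0.1 0; 0 0 -0.1 0; 0 0 0 0'; python3 - <<'E'
from cell import vision,sense
import cv2,numpy as np
print(sense()['force'])
a=vision.get_image("side")["img"][180:310,220:350]
cv2.imwrite("pics/d4.png",cv2.resize(a,(600,600),interpolation=cv2.INTER_CUBIC))
E
```

```text
time: 9.8
tool_pos: [0.5655, -0.0053, 0.1922]
tool_rot: [[-0.989, 0.146, 0.001], [0.146, 0.989, -0.0], [-0.001, 0.0, -1.0]]
force: [-0.3, -0.4, -0.5]
width: 0.521
[-0.25501328 -0.3575672  -0.52433764]
```

View pics/d4.png

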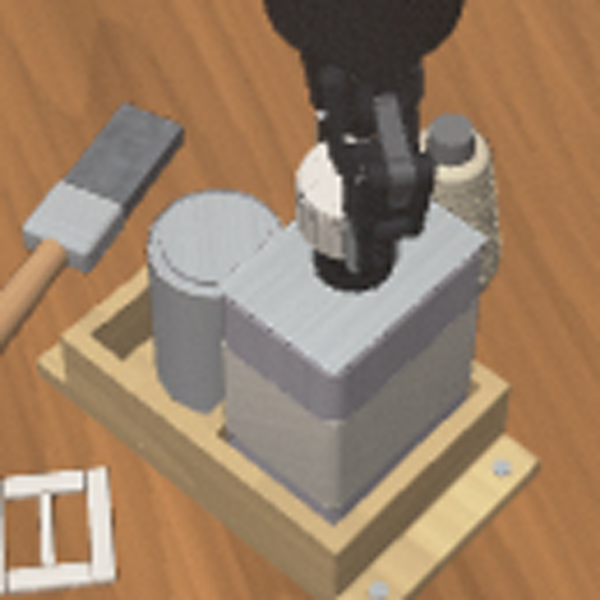

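The cap is off its catches, showing black neck at (350,265), and the tin is still down in its well. I'll finish the lift.

```bash
python3 -m handwheel '0 0 -0.15 0; 0 0 -0.25 0; 0 0 -0.25 0; 0 0 -0.25 0; 0 0 -0.25 0; 0 0 -0.25 0; 0 0 -0.15 0; 0 0 0 0';python3 -m handwheel '0 0 0 0; 0 0 0 0; 0 0 0 0; 0 0 0 0; 0 0 0 0'; python3 - <<'E'
from cell import vision,sense
import cv2,numpy as np
from h import *
s=sense();print(s['force'],s['tool_pos'])
d=vision.get_image("side");t=vision.get_image("top");im=d["img"].copy()
z=s['tool_pos'][2]+.002
print("expected cap underside/top/mouth",proj(d,[[.565,-.0048,z],[.565,-.0048,z+.028],[.565,-.0048,.191]]))
a=cv2.resize(im[150:310,220:350],(450,554),interpolation=cv2.INTER_CUBIC)
b=cv2.resize(t["img"][170:300,230:350],(346,375),interpolation=cv2.INTER_CUBIC)
c=np.zeros((554,800,3),np.uint8);c[:,:450]=a;c[:375,454:]=b
cv2.imwrite("pics/d5.png",c)
E
```

```text
time: 10.65
tool_pos: [0.5657, -0.005, 0.2546]
tool_rot: [[-0.989, 0.146, 0.002], [0.146, 0.989, 0.0], [-0.002, 0.0, -1.0]]
force: [-0.3, -0.6, -0.2]
width: 0.521
time: 11.15
tool_pos: [0.5651, -0.005, 0.2533]
tool_rot: [[-0.989, 0.146, -0.0], [0.146, 0.989, -0.0], [0.0, -0.0, -1.0]]
force: [-0.3, 0.0, -0.2]
width: 0.522
[-0.32520713  0.0279686  -0.17124215] [ 0.56513126 -0.0050009   0.25329642]
expected cap underside/top/mouth [[297.69436677 205.24312631]
 [298.04156133 194.63242349]
 [296.96032088 227.74748716]]
```

View pics/d5.png

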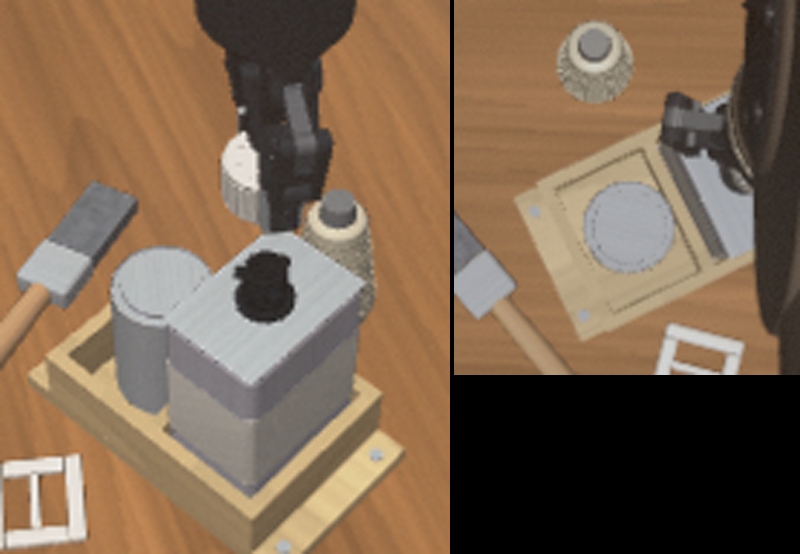

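The cap is held level in the gripper around (255,175). The open neck is visible at (265,285), the tin is down in its well and the other items are undisturbed. Cap and mouth match the projected positions, so I'll hand in.

```bash
python3 -c "
from cell import ctrl,sense
print(ctrl.close_job()); s=sense();print(s['time'],s['tool_pos'],s['width'],s['force'])"
```

```text
the job is handed in; nothing more can be done
None
the job is handed in; nothing more can be done
```

The thinner tin is open and the job is handed in; no verdict was reported. I gripped the cap by its side at 80 N and pushed it down to the spring's hard stop, where the force jumped to 33 N. I then backed off to about 17 N, turned it 61° anticlockwise still pushed down, and lifted it straight off.

**Last checks** (at 11.15 s of the 35 s allowed):
- **Height and centring:** the cap's underside is about 64 mm above the mouth rim. The gripper's position is within 1 mm of the mouth axis as I found it at the start. The height assumes the cap did not slip in the grip while pushing. The camera view agreed with it, but only roughly.
- **Grip:** the opening reading held at 0.52 and the outside force was near zero.
- **Scene:** the tin is down in its well with the open neck visible. By eye, the glue tin, buckle, thread cone and brush have not moved.
- **Not checked:** I didn't measure the cap's own turn. I inferred it from the gripper's turn, the low torque and the cap lifting freely.

No check failed or disagreed. The readback I tried after handing in was refused because the job was already closed.

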